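Pull the dust cabinet's sash shut with the hooked rod

TASK

The dust cabinet's clear sash stands open, its pull ring up under the lamp bar where a hand cannot get at it. Take the hooked pull rod from its wooden rest, hook it into the ring and draw the sash down the slope until it sits snugly on the stop bar, its rubber buffers well pressed in (a pull of about 12 N, never more than 16 N); the bar has been clamped anew for the air gap, so feel for it. Then unhook the rod without drawing the sash off the buffers and lay it back in its rest as it was; touch the cabinet with the rod only, and leave the other things on the bench where they are.

Things in the scene. Friction and masses are not known exactly. Their poses are not given: they have to be found in the camera images.
- ring (a point): Centre of the sash's steel pull ring: 36 mm across outside, 24 mm clear inside, 6 mm wire, rigid on the sash. Axes: x up the slope, away from the robot (rising at 25 degrees), y to the left, z square out of the slope. The ring lies flat in x-y, 28 mm over the rail, 32 over the pane; a 16 mm wide strap holds its far (+x) edge, its near half is free all round.
- sash (a joint): Slide of the sash along the slope, m: 0.07 to 0.09 as found, smaller when drawn down. It slides stiffly (5 N of friction, helped by 1.5 to 3 N of its weight, so a pull of 2 to 4 N) and stays where left. It meets the buffers of the stop bar somewhere between 0.051 and 0.006; where, must be felt: the pull then rises.
- buffer (a joint): How far the stop bar's two rubber buffers are pressed in, m: 0 = free, 0.006 = right in. Together they push back with 2 N at the start and 2 N more per mm. Well pressed in is over 0.0025 under the pull; when the hook lets go the sash creeps back a little and must stay on them (over 0.0012). The bar is a dark steel strip across the slope, clamped with black thumb screws.
- dust_cabinet: Grey bench-top cabinet, fixed, 260 mm deep (x), 300 wide (y), 200 high in front, 321 behind; sloping top with the sash. Origin: centre of the underside, x to its back. A lamp bar 330 mm wide crosses above the slope, 377 to 405 mm above the bench, 70 to 20 mm in front of the origin. Arm ports in front.
- rod_grip (a point): On the pull rod's axis, in its wooden handle (22 mm wide in y, 24 high in z), which runs from 105 mm behind this point to 45 mm in front (x points to the hook). A straight 8 mm steel shaft goes on along x and bends square down, 169 mm in front of this point, into an 8 mm thick prong whose round end is 32 mm below the axis. 0.15 kg, balanced near this point.
- hook_tip (a point): The end of the hook's prong: 168 mm in front of rod_grip and 32 mm below the rod's axis, same axes as rod_grip.
- pull_rod: The hooked pull rod, origin and axes as at rod_grip (x to the hook, z up, the prong pointing along -z).
- rod_rest: Wooden rest of the rod, fixed: a 230 x 62 mm foot board with two upright forks 88 mm before and behind its middle; the rod lies level in them, hook hanging down past the +x end. Origin: centre of the underside; x along the rod. Notches open upwards with flared tops up to 105 mm above the bench: front one 14 mm wide (takes the 8 mm shaft), rear one 28 mm (takes the handle).
- rest_mid (a point): Where rod_grip belongs when the rod lies in its rest: midway between the forks, 68 mm above the bench.
- round_tin: Bystander: small round tin, 43 mm across, 21 mm high, on the bench.
- bone_blank: Bystander: pale bone blank, 30 x 121 x 19 mm, lying on the bench.
- brass_weight: Bystander: small brass weight with a knob, 24 mm across, 35 mm high.
- thread_spool: Bystander: wooden spool of red thread, 38 mm across, 50 mm high.
- glue_bottle: Bystander: white glue bottle with a nozzle, 34 x 42 x 126 mm.

How it is judged:
On the way, in this order (a step that is already met when the one before it is completed fails the run):
1. the rod's prong stands down through the sash's ring (z of hook_tip in the frame of ring between -0.034 and -0.004 m and x of hook_tip in the frame of ring between -0.016 and 0.014 m and y of hook_tip in the frame of ring between -0.014 and 0.014 m), for 0.15 s.
2. the sash is drawn down on the stop bar, its buffers pressed in (value of joint buffer above 0.0025 m), for 0.2 s.
At the end, for the whole second after the job is handed in: The sash still sits on the stop bar with the buffers pressed in by over 1.2 mm, and the rod lies at rest in both forks of its rest, hook towards the +x end and hanging down, its grip point within 20 mm of rest_mid and its axis within 0.12 rad of the rest's (value of joint buffer above 0.0012 m and distance between rod_grip and rest_mid below 0.02 m and angle between the x axis of pull_rod and the x axis of rod_rest, either way round below 0.12 rad and z of hook_tip in the frame of rod_rest below 0.045 m and x of hook_tip in the frame of rod_rest above 0.1 m and linear speed of pull_rod below 0.02 m/s); the robot touches nothing.
It fails at once if the rod loads the sash or the cabinet with more than 16 N (contact force between pull_rod and dust_cabinet above 16 N).
It fails at once if the robot itself (fingers or arm) touches the cabinet or its sash (contact force between any of the fingers, the arm and dust_cabinet above 1 N).
It fails at once if a bystander is moved by more than 20 mm (distance of any of round_tin, bone_blank, brass_weight, thread_spool, glue_bottle from where it was at the start of the episode above 0.02 m).
It also fails if it takes over 69 s, if anything falls off the work surface, if the arm or the gripper's body presses on something with over 40 N, if the wrist force passes 120 N, or if a joint passes its speed limit or range.

ROBOT

A 6-joint arm with a two-finger parallel gripper is mounted at the origin on a cart in front of the work surface, level with it; the furniture and walls round the work are solid. World frame = base frame: x ahead of the robot, y to its left, z up, the work surface at z = 0. Lengths are in m, angles in rad, forces in N, time in s.
With the tool pointing down it reaches from about 0.375 to 0.9 m from the base axis. Payload 3.1 kg.
Tool frame: the origin (TCP) lies on the centre line of the jaws, within the pads' length; the fingertips stand 8 mm ahead of it and the grasp point (between the pads) lies 11 mm behind it; z points along the fingers, y is the line along which they close (so a half turn about z gives the same grasp; the last joint's range is limited). The gripper opens to 87 mm and grips with 3 to 60 N. Pads are 19 mm wide; open, the fingers measure 117 mm over their backs; the gripper's body (75 mm by 190 mm) begins 51 mm behind the grasp point.
Start: joints at [1.151, 0.527, 1.433, -0, 1.181, -0.178], TCP at [0.15, 0.607, 0.231] pointing down, gripper open.
Joint ranges: [-3.08, 3.08], [-0.75, 2.2], [0.22, 2.44], [-1.43, 4.57], [0, 2.65], [-2.85, 2.85]. Speed limits (rad/s): [2.79, 2.79, 3.14, 3.14, 3.14, 3.14].

INTERFACE

Orientations are given as a unit quaternion [x, y, z, w].
In Python, from rig import robot gives the robot as it stands. The module is installed in compiled form; this text tells all that it offers.
- The arm moves only by the tool send_rows, never from a script. Its argument "increments" is one flat list of numbers, 7 for each row, row after row: the turn, a rotation vector about the world's x, y, z in rad, then the shift along the world's x, y, z in cm, then the opening, from 0 (shut) to 1 (fully open). A call has 1 to 20 rows; each row shifts and turns the commanded pose from where the row before left it; what a row does not reach is not made up. A row lasts 1/12 s, in which the tool goes at most 41.7 mm and 7.16 degrees, less where a joint would pass 70% of its speed; a pose out of reach is approached as far as the arm can. A call is refused whole if a number of a shift passes 4.17 or a number of a turn 0.125, either way. A call with a gripper value outside its range is refused whole. The fingers move at their own pace and stop on an object; "newtons" is the grip in N (left out, the last holds). Time passes only in rows, so rows that do not move let the fingers close. It gives the time, the measured TCP pose, the force, the opening and the grip force at its end, in the units of the state.
- robot.get_obs(): the state, without advancing time (a new reading comes with each control period).
- robot.camera(name): name is "side" or "top" or "wrist"; returns a dict with "image" (420x560x3 uint8, red, green, blue), "range_z" (420x560 float32, m along the optical axis (not along the pixel's ray), 0 where there is no reading), "fx", "fy", "cx", "cy" (pixels), "R" (3x3) and "t" (3): a world point X has camera coordinates R X + t. Camera axes: x right, y down, z forward; pixel columns grow to the right and rows downward; lengths in m; the calibration is good to about 2 mm. A picture is of the moment at which its call begins.
- robot.hand_in(): hands the job in; it is judged then, once.
The state is a dict: "time": time; "q": joint angles; "joint_velocities": joint speeds; "joint_torque": joint torques, N m; "position": TCP position; "tool_rot": TCP orientation; "ft_force": force on the tool from outside, world axes, zero at the start; "moment": the same for the moment, N m; "grip_width": finger opening in m; "grip_force": force on a finger pad.
Only numpy, scipy, OpenCV 4.12 (cv2) and the standard library are available. Lean on these libraries where they do the work, as an engineer would, in place of code of your own. Each camera call takes 0.05 s, during which the arm holds its last target. There are 200 camera calls.

## Working session

There is one attempt and no reset: what is moved stays moved. The work goes in short steps, Python scripts to look and compute and a tool call to move; the robot and the scene stay as the last step left them, time stands still between calls to the robot, and variables do not carry over. Pictures are saved under pics/ and viewed, at most 10 in all, crops included, and the job is handed in when it is done.

Besides the shell and the picture viewer there is one more tool, called after "Request:" as name(argument=value, ...) on one line, values as JSON. send_rows: Moves the arm, as the interface text tells. Its arguments: {"type":"object","properties":{"increments":{"type":"array"},"newtons":{"type":"number"}},"required":["increments"]}

```bash
mkdir -p pics; cat > h.py <<'E'
import numpy as np, cv2
from rig import robot
def snap(n,f):
    c=robot.camera(n); cv2.imwrite(f'pics/{f}.png',c['image'][:,:,::-1]); np.savez(f'pics/{f}.npz',**c); return c
def pts(c):
    z=c['range_z'];v,u=np.mgrid[:z.shape[0],:z.shape[1]]
    P=np.stack([(u-c['cx'])/c['fx']*z,(v-c['cy'])/c['fy']*z,z],-1)
    W=(P-c['t'])@c['R']; W[z==0]=np.nan; return W
E
python3 - <<'E'
from h import *
for n in ['top','side']:
    c=snap(n,n+'0'); print(n,c['fx'],c['R'].round(3).tolist(),(-c['R'].T@c['t']).round(3))
o=robot.get_obs(); print({k:np.round(v,3).tolist() for k,v in o.items()})
E
```

```text
top 436.7488026234371 [[0.02, -1.0, 0.005], [-0.995, -0.021, -0.099], [0.099, -0.003, -0.995]] [ 5.070e-01 -1.000e-03  1.211e+00]
side 459.95753349819637 [[-0.982, -0.186, 0.009], [-0.113, 0.555, -0.824], [0.149, -0.811, -0.566]] [0.442 0.906 0.813]
{'time': 0.1, 'q': [1.15, 0.528, 1.434, 0.0, 1.181, -0.178], 'joint_velocities': [-0.001, -0.001, -0.003, -0.001, -0.001, 0.0], 'joint_torque': [-0.001, -44.099, -17.715, 0.063, 0.053, -0.0], 'position': [0.149, 0.606, 0.23], 'tool_rot': [0.121, 0.993, -0.001, -0.0], 'ft_force': [-0.129, -0.554, -0.129], 'moment': [0.005, -0.016, -0.012], 'grip_force': 0.0, 'grip_width': 0.087}
```

View pics/top0.png

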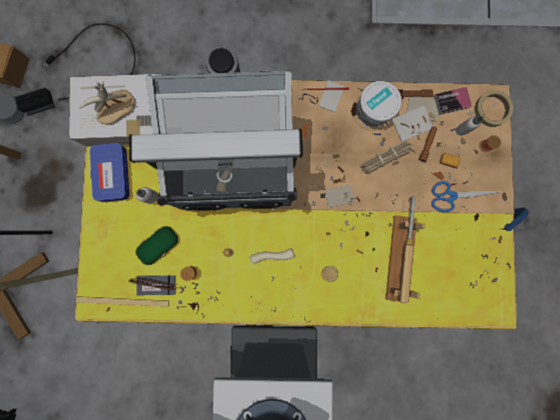

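View pics/side0.png

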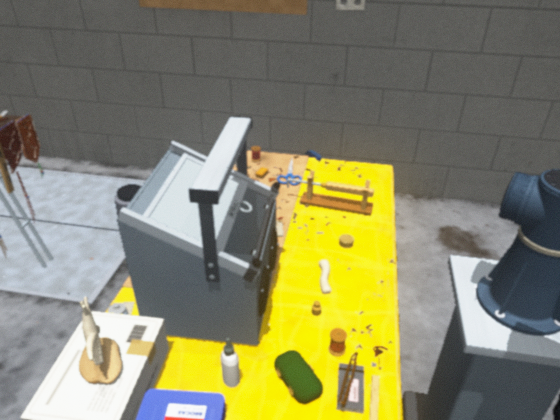

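```bash
python3 - <<'E'
from h import *
c=dict(np.load('pics/top0.npz')); W=pts(c); I=c['image'][:,:,::-1]
a=cv2.resize(I[130:215,150:310],(800,425),interpolation=cv2.INTER_CUBIC)
b=cv2.resize(I[190:310,380:430],(240,576),interpolation=cv2.INTER_CUBIC)
A=np.zeros((576,800+0,3),np.uint8); 
A[:298,:560]=cv2.resize(a,(560,298)); A[:, 560:]=b
s=np.load('pics/side0.npz'); A[298:,:560]=cv2.resize(s['image'][150:260,190:410,::-1],(560,278),interpolation=cv2.INTER_CUBIC)
cv2.imwrite('pics/crop0.png',A)
# rod: points with 0.06<z<0.09 in region
R=W[185:310,375:430].reshape(-1,3); m=(R[:,2]>0.055)&(R[:,2]<0.11); P=R[m]
for x0 in np.arange(0.26,0.60,0.02):
    q=P[(P[:,0]>x0)&(P[:,0]<x0+.02)]
    if len(q): print(round(x0+.01,2),len(q),np.median(q,0).round(4),q[:,1].min().round(3),q[:,1].max().round(3),q[:,2].max().round(3))
for u in (224,): 
    for v in range(150,212,2): print(v,W[v,u].round(3),W[v,u+12].round(3),W[v,u-40].round(3))
E
```

```text
0.37 33 [ 0.3762 -0.3282  0.079 ] -0.342 -0.32 0.085
0.39 161 [ 0.3923 -0.3352  0.082 ] -0.365 -0.301 0.102
0.41 96 [ 0.4075 -0.3281  0.08  ] -0.345 -0.301 0.098
0.43 80 [ 0.4301 -0.3334  0.0803] -0.348 -0.324 0.086
0.45 80 [ 0.4504 -0.3359  0.0801] -0.351 -0.327 0.087
0.47 78 [ 0.4695 -0.3381  0.0802] -0.351 -0.329 0.086
0.49 81 [ 0.4891 -0.3398  0.0796] -0.353 -0.331 0.084
0.51 77 [ 0.5096 -0.3421  0.0797] -0.355 -0.333 0.087
0.53 41 [ 0.5275 -0.3453  0.075 ] -0.355 -0.337 0.081
0.55 26 [ 0.551  -0.3482  0.0715] -0.354 -0.345 0.077
0.57 139 [ 0.5685 -0.3577  0.0895] -0.377 -0.328 0.109
0.59 21 [ 0.5904 -0.3536  0.0708] -0.357 -0.35 0.079
150 [0.685 0.1   0.404] [0.685 0.077 0.407] [0.683 0.174 0.405]
152 [0.681 0.099 0.404] [0.681 0.077 0.406] [0.679 0.174 0.407]
154 [0.677 0.099 0.406] [0.677 0.076 0.407] [0.675 0.173 0.409]
156 [0.673 0.099 0.404] [0.674 0.077 0.403] [0.672 0.174 0.405]
158 [0.672 0.101 0.391] [0.673 0.078 0.388] [0.668 0.174 0.403]
160 [0.694 0.117 0.26 ] [0.695 0.091 0.257] [0.668 0.178 0.385]
162 [0.69  0.117 0.256] [0.691 0.091 0.255] [0.689 0.206 0.255]
164 
[... 834 characters left out ...]
.656 0.142 0.033] [0.658 0.111 0.021] [0.656 0.254 0.018]
192 [0.653 0.144 0.017] [0.653 0.111 0.018] [0.651 0.255 0.014]
194 [0.623 0.119 0.219] [0.624 0.092 0.215] [0.644 0.253 0.021]
196 [0.619 0.12  0.213] [0.62  0.092 0.217] [0.617 0.211 0.218]
198 [0.616 0.121 0.201] [0.617 0.094 0.199] [0.612 0.21  0.218]
200 [0.612 0.121 0.2  ] [0.612 0.093 0.199] [0.61  0.214 0.199]
202 [0.61  0.125 0.163] [0.612 0.098 0.152] [0.606 0.215 0.193]
204 [0.61  0.131 0.117] [0.612 0.102 0.104] [0.605 0.225 0.148]
206 [0.605 0.131 0.115] [0.611 0.106 0.054] [0.601 0.227 0.134]
208 [0.61  0.144 0.002] [ 0.611  0.111 -0.001] [0.6   0.236 0.095]
210 [0.604 0.144 0.004] [0.605 0.111 0.001] [0.602 0.255 0.003]
```

View pics/crop0.png

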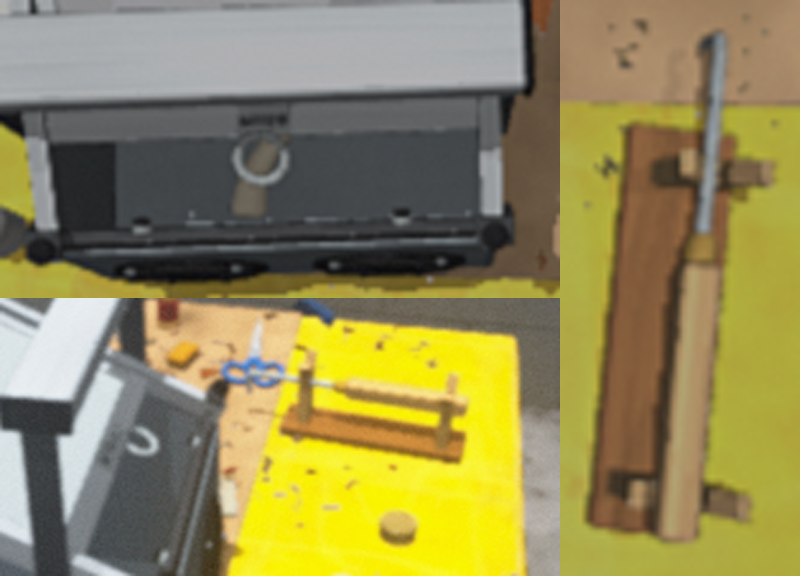

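The ring shows at top pixel (224,176) and side pixel (246,206), just in front of the lamp bar. The rod lies in its rest with the hook at about top pixel (412,197). Next I'll refine the numbers.

```bash
python3 - <<'E'
from h import *
T=dict(np.load('pics/top0.npz')); S=dict(np.load('pics/side0.npz')); W=pts(T); V=pts(S)
def ray(c,u,v):
    d=np.array([(u-c['cx'])/c['fx'],(v-c['cy'])/c['fy'],1])@c['R']; return -c['R'].T@c['t'],d/np.linalg.norm(d)
def tri(a,b):
    M=0;r=0
    for o,d in(a,b):
        P=np.eye(3)-np.outer(d,d);M=M+P;r=r+P@o
    x=np.linalg.solve(M,r);return x,[np.linalg.norm(np.cross(x-o,d)).round(4) for o,d in(a,b)]
print('tri',tri(ray(T,224.3,175.7),ray(S,245.8,206.2)))
# ring pts: bright & within box
for n,c,X in(('T',T,W),('S',S,V)):
    g=c['image'].min(-1)>130
    m=g&(abs(X[...,0]-.66)<.04)&(abs(X[...,1]-.11)<.03)&(X[...,2]>.245)&(X[...,2]<.31)
    P=X[m];h=P[:,2]-.2-(P[:,0]-.605)*np.tan(np.radians(25));P=P[h>.022]
    vv,uu=np.where(m)
    print(n,len(P),P.mean(0).round(4),P.min(0).round(3),P.max(0).round(3),np.c_[uu,vv].min(0),np.c_[uu,vv].max(0))
# lamp bar top
m=(abs(W[...,2]-.405)<.006)&(W[...,0]>.6)
vv,uu=np.where(m);r=cv2.minAreaRect(W[m][:,:2].astype(np.float32));print('lamp',r,cv2.boxPoints(r).round(3).tolist())
# rest foot + rod
m=(W[...,1]<-.25)&(W[...,1]>-.42)&(W[...,0]>.34)&(W[...,0]<.6)&(W[...,2]>.008)&(W[...,2]<.03)
print('foot',cv2.minAreaRect(W[m][:,:2].astype(np.float32)))
m=(W[...,1]<-.29)&(W[...,1]>-.40)&(W[...,0]>.34)&(W[...,0]<.7)&(W[...,2]>.06)&(W[...,2]<.09)
P=W[m];print(P[:,0].min(),P[:,0].max())
# fork tops
m=(W[...,1]<-.25)&(W[...,1]>-.42)&(W[...,0]>.34)&(W[...,0]<.65)&(W[...,2]>.09)
P=W[m]
for f in(P[P[:,0]<.48],P[P[:,0]>.48]): print('fork',len(f),f.min(0).round(3),f.max(0).round(3),f.mean(0).round(3))
E
```

```text
tri (array([0.65666772, 0.11377022, 0.26853042]), [np.float64(0.0011), np.float64(0.0011)])
T 25 [0.6512 0.1149 0.2684] [0.646 0.099 0.265] [0.661 0.129 0.274] [217 174] [231 181]
S 54 [0.6537 0.1157 0.268 ] [0.643 0.098 0.262] [0.666 0.134 0.274] [223 201] [251 217]
lamp ((0.6957827210426331, 0.11601517349481583), (0.05098646879196167, 0.3247949481010437), 3.1171844005584717) [[0.6610000133514404, 0.2770000100135803], [0.6790000200271606, -0.04800000041723251], [0.7300000190734863, -0.04500000178813934], [0.7120000123977661, 0.2800000011920929]]
foot ((0.4720335602760315, -0.33811917901039124), (0.25424230098724365, 0.16609670221805573), 0.8022153377532959)
0.3714993500603092 0.6465061005436693
fork 51 [ 0.385 -0.365  0.091] [ 0.404 -0.301  0.102] [ 0.395 -0.333  0.095]
fork 68 [ 0.561 -0.377  0.09 ] [ 0.578 -0.328  0.109] [ 0.569 -0.355  0.1  ]
```

Request:
send_rows(increments=[0,0,0,3.5,-2,0.3,1,0,0,0,3.5,-2,0.3,1,0,0,0,3.5,-2,0.3,1,0,0,0,3,-3,0.3,1,0,0,0,2.5,-3.5,0.3,1,0,0,0,2.5,-3.5,0.3,1,0,0,0,2.5,-3.5,0.3,1,0,0,0,2,-3.5,0,1,0,0,0,2,-3.5,0,1,0,0,0,2,-3.5,0,1,0,0,0,1,-4,0,1,0,0,0.02,1,-4,0,1,0,0,0.02,1,-4,0,1,0,0,0.02,0.5,-4,0,1,0,0,0.02,0,-4,0,1,0,0,0.02,0,-4,0,1,0,0,0.02,0,-4,0,1,0,0,0.01,0,-4,0,1,0,0,0,0,-4,0,1,0,0,0,0,-4,0,1])

```text
time: 1.77
position: [0.4508, -0.0908, 0.251]
tool_rot: [0.056, 0.998, 0.0, -0.0]
ft_force: [0.7, -0.3, -0.3]
grip_width: 0.0869
grip_force: 0.0
```

Request:
send_rows(increments=[0,0,0,0.3,-3.5,-0.7,1,0,0,0,0.3,-3.5,-0.7,1,0,0,0,0.3,-3.5,-0.7,1,0,0,0,0.3,-3.5,-0.7,1,0,0,0,0.3,-3.5,-0.7,1,0,0,0,0.3,-3.5,-0.7,1,0,0,0,0.3,-2.5,-0.7,1,0,0,0,0.3,-1.3,-0.6,1,0,0,0,0,0,0,1,0,0,0,0,0,0,1])

```text
time: 2.6
position: [0.4749, -0.336, 0.1953]
tool_rot: [0.056, 0.998, 0.001, -0.001]
ft_force: [0.4, 0.7, 0.7]
grip_width: 0.0871
grip_force: 0.0
```

```bash
python3 - <<'E'
from h import *
o=robot.get_obs();print(o['position'],o['tool_rot'],o['ft_force'])
c=snap('wrist','w1');W=pts(c)
m=(W[...,2]>.06)&(W[...,2]<.088)&(abs(W[...,1]+.34)<.06);P=W[m]
print(P[:,0].min(),P[:,0].max())
for x0 in np.arange(.36,.66,.02):
    q=P[(P[:,0]>x0)&(P[:,0]<x0+.02)]
    if len(q)>5: print(x0.round(2),len(q),q[:,1].min().round(4),q[:,1].max().round(4),np.median(q,0).round(4))
m=(W[...,2]>.09)&(W[...,2]<.12)&(abs(W[...,1]+.34)<.06);P=W[m]
for f in(P[P[:,0]<.48],P[P[:,0]>.48]):
  if len(f): print('fork',len(f),f.min(0).round(3),f.max(0).round(3),f.mean(0).round(3))
E
```

```text
[ 0.47486535 -0.33600529  0.19533895] [ 5.62534244e-02  9.98415235e-01  1.29171563e-03 -9.49819178e-04] [0.42699922 0.68169876 0.69506353]
0.368167666842318 0.6166737030658512
0.36 501 -0.3418 -0.3198 [ 0.3747 -0.3309  0.079 ]
0.38 1369 -0.354 -0.3111 [ 0.3907 -0.3326  0.0794]
0.4 873 -0.3461 -0.3117 [ 0.4097 -0.334   0.0794]
0.42 793 -0.3481 -0.3247 [ 0.43   -0.3362  0.0793]
0.44 750 -0.3499 -0.327 [ 0.4497 -0.3383  0.0792]
0.46 709 -0.3525 -0.3291 [ 0.47   -0.3406  0.0793]
0.48 658 -0.3543 -0.3312 [ 0.4898 -0.3427  0.0793]
0.5 543 -0.3557 -0.3334 [ 0.5083 -0.3446  0.079 ]
0.52 314 -0.3555 -0.3372 [ 0.5265 -0.3464  0.074 ]
0.54 69 -0.352 -0.3444 [ 0.5438 -0.3481  0.0708]
0.56 30 -0.3611 -0.3419 [ 0.5721 -0.3564  0.0861]
0.58 167 -0.358 -0.3492 [ 0.59   -0.3535  0.0709]
0.6 126 -0.3591 -0.3509 [ 0.6072 -0.3547  0.071 ]
fork 652 [ 0.383 -0.365  0.09 ] [ 0.402 -0.3    0.098] [ 0.392 -0.332  0.094]
fork 539 [ 0.558 -0.376  0.09 ] [ 0.576 -0.326  0.105] [ 0.567 -0.351  0.1  ]
```

View pics/w1.png

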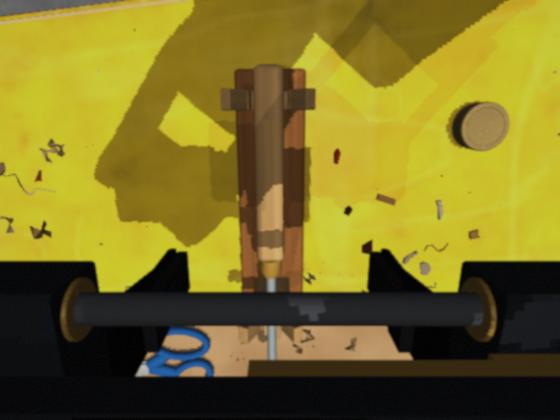

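The rod runs straight through the picture at columns 265–275, with the jaws at 180 and 375, so a 5 mm shift in -y centres it. I'll do that, then descend and grip.

Request:
send_rows(increments=[0,0,0,0,-0.5,-2.5,1,0,0,0,0,0,-3,1,0,0,0,0,0,-3,1,0,0,0,0,0,-2.5,1,0,0,0,0,0,-1.7,1,0,0,0,0,0,-1.2,1,0,0,0,0,0,0,1,0,0,0,0,0,0,0.4,0,0,0,0,0,0,0.2,0,0,0,0,0,0,0,0,0,0,0,0,0,0,0,0,0,0,0,0,0,0,0,0,0,0,0,0], newtons=50)

```text
time: 3.73
position: [0.4757, -0.3424, 0.0579]
tool_rot: [0.056, 0.998, -0.0, 0.0]
ft_force: [0.4, 0.6, -0.3]
grip_width: 0.0547
grip_force: 0.0
```

Request:
send_rows(increments=[0,0,0,0,0,0,0,0,0,0,0,0,0,0,0,0,0,0,0,0,0,0,0,0,0,0,0,0,0,0,0,0,0,0,0,0,0,0,0,0,0,0])

```text
time: 4.23
position: [0.4755, -0.3421, 0.0571]
tool_rot: [0.056, 0.998, -0.0, -0.0]
ft_force: [-0.5, -0.1, -0.3]
grip_width: 0.0215
grip_force: 50.0
```

Request:
send_rows(increments=[0,0,0,0,0,2,0,0,0,0,0,0,4,0,0,0,0,0,0,4,0,0,0,0.06,-1,0,4,0,0,0,0.06,-1,0,4,0,0,0,0.042,-1,0,3,0,0.005,-0.087,0,0,3,0,0,0.005,-0.087,0,0,3,0,0,0.005,-0.087,0,0,3,0,0,0.005,-0.087,0,0,3,0,0,0,0,0,0,3.6,0,0,0,0,0,0,3.6,0,0,0,0,0,0,3.6,0,0,0,0,0,0,3.6,0,0,0,0,0,0,3.6,0,0,0,0,0,0,3.6,0,0,0,0,0,0,3.6,0,0,0,0,0,0,3.6,0,0,0,0,0,0,2.5,0,0,0,0,0,0,1,0,0])

```text
time: 5.9
position: [0.4439, 0.1041, 0.2668]
tool_rot: [-0.027, 0.985, 0.006, 0.172]
ft_force: [0.0, 0.5, -2.0]
grip_width: 0.0215
grip_force: 50.0
```

```bash
python3 - <<'E'
from h import *
a=snap('side','s2')['image'];b=snap('wrist','w2')['image'];c=snap('top','t2')['image']
o=robot.get_obs();print(o['position'],o['tool_rot'])
A=np.zeros((600,800,3),np.uint8)
A[:300,:400]=cv2.resize(a[140:275,180:360],(400,300));A[:300,400:]=cv2.resize(b,(400,300));A[300:,:400]=cv2.resize(c[120:225,150:290],(400,300))
cv2.imwrite('pics/c2.png',A[:,:,::-1])
E
```

```text
[0.44471914 0.10185503 0.26687573] [-0.02619055  0.98460216  0.00573517  0.17274186]
```

View pics/c2.png

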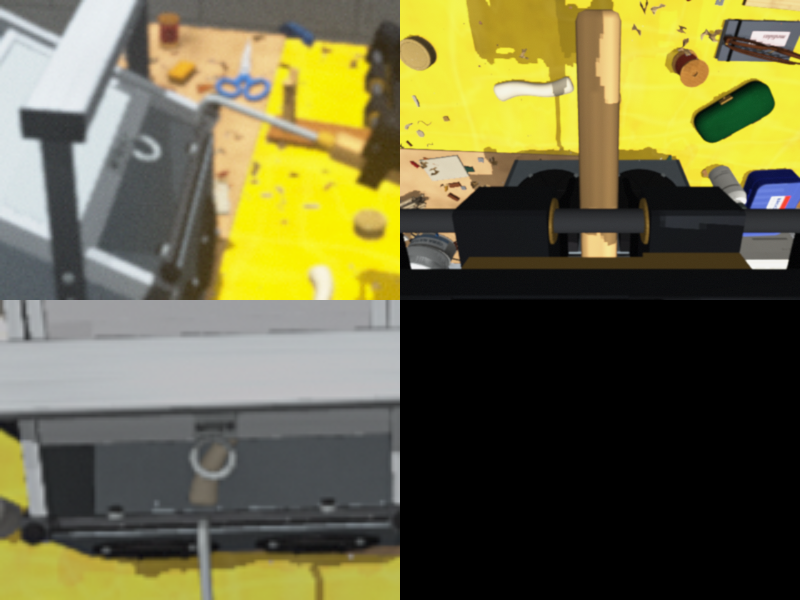

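The side view shows the prong tip at crop (207,113). The ring centre is at (147,148) in the side crop and (213,457) in the top crop. I'll check these against the model.

```bash
cat >> h.py <<'E'
from scipy.spatial.transform import Rotation as Ro
def proj(c,X):
    p=c['R']@np.array(X)+c['t']; return np.array([c['cx']+c['fx']*p[0]/p[2],c['cy']+c['fy']*p[1]/p[2]]).round(1)
a=.055;s=np.radians(25)
RR=np.array([[np.cos(s)*np.cos(a),-np.sin(a),-np.sin(s)*np.cos(a)],[np.cos(s)*np.sin(a),np.cos(a),-np.sin(s)*np.sin(a)],[np.sin(s),0,np.cos(s)]])
def tip(o,loc=(.167,0,-.021)):  # loc in rod axes rel TCP; tool z=-rod z, tool x=-rod x
    R=Ro.from_quat(o['tool_rot']).as_matrix(); return np.array(o['position'])+R@np.array([-loc[0],loc[1],-loc[2]])
E
python3 - <<'E'
from h import *
o=robot.get_obs();R=Ro.from_quat(o['tool_rot']).as_matrix();print(R.round(3).tolist())
S=dict(np.load('pics/s2.npz'));T=dict(np.load('pics/t2.npz'))
C=[.657,.1145,.268]
for n,X in(('tip',tip(o)),('bend',tip(o,(.168,0,.011))),('ring',C)): print(n,np.round(X,4),'S',proj(S,X),'T',proj(T,X))
G=np.array(C);print('S ring ends',[proj(S,G+RR@v) for v in np.array([[.015,0,0],[-.015,0,0],[0,.015,0],[0,-.015,0]])])
print('tip in ring',RR.T@(tip(o)-C))
V=pts(S)
for v in range(178,196,2): print(v,[ (u,*V[v,u].round(3)) for u in range(268,280,3)])
E
```

```text
[[-0.939, -0.054, 0.34], [-0.05, 0.999, 0.02], [-0.34, 0.002, -0.94]]
tip [0.6087 0.1106 0.304 ] S [267.6 193.6] T [223.2 196.3]
bend [0.5987 0.11   0.3344] S [272.4 181.4] T [221.5 199.5]
ring [0.657  0.1145 0.268 ] S [245.1 206.5] T [224.1 176.1]
S ring ends [array([238.7, 203.5]), array([251.4, 209.5]), array([243.7, 210.4]), array([246.4, 202.7])]
tip in ring [-0.02873097 -0.00127246  0.05310576]
178 [(268, np.float64(0.726), np.float64(-0.457), np.float64(0.005)), (271, np.float64(0.715), np.float64(-0.454), np.float64(0.008)), (274, np.float64(0.705), np.float64(-0.461), np.float64(0.006)), (277, np.float64(0.694), np.float64(-0.46), np.float64(0.008))]
180 [(268, np.float64(0.725), np.float64(-0.452), np.float64(0.0)), (271, np.float64(0.713), np.float64(-0.445), np.float64(0.006)), (274, np.float64(0.704), np.float64(-0.453), np.float64(0.002)), (277, np.float64(0.693), np.float64(-0.454), np.float64(0.003))]
182 [(268, np.float64(0.721), np.float64(-0.436), np.float64(0.002)), (271, np.float64(0.71), np.float64(-0.433), np.float64(0.005)), (274, np.float64(0.702), np.float64
[... 965 characters left out ...]
(0.601), np.float64(0.114), np.float64(0.316)), (274, np.float64(0.621), np.float64(-0.024), np.float64(0.23)), (277, np.float64(0.614), np.float64(-0.025), np.float64(0.231))]
192 [(268, np.float64(0.607), np.float64(0.116), np.float64(0.312)), (271, np.float64(0.6), np.float64(0.115), np.float64(0.312)), (274, np.float64(0.621), np.float64(-0.027), np.float64(0.223)), (277, np.float64(0.613), np.float64(-0.022), np.float64(0.227))]
194 [(268, np.float64(0.606), np.float64(0.118), np.float64(0.308)), (271, np.float64(0.63), np.float64(-0.033), np.float64(0.212)), (274, np.float64(0.623), np.float64(-0.033), np.float64(0.213)), (277, np.float64(0.614), np.float64(-0.026), np.float64(0.219))]
```

Request:
send_rows(increments=[0,0,0,1.5,0.1,0.4,0,0,0,0,1.5,0.1,-0.4,0,0,0,0,0.9,0.1,-1,0,0,0,0,0.4,0,-1,0,0,0,0,0.15,0,-0.6,0,0,0,0,0,0,0,0,0,0,0,0,0,0,0])

```text
time: 6.63
position: [0.4894, 0.1031, 0.2406]
tool_rot: [-0.024, 0.985, 0.005, 0.172]
ft_force: [-0.0, -0.2, -1.9]
grip_width: 0.0215
grip_force: 50.0
```

```bash
python3 - <<'E'
from h import *
a=snap('side','s3');c=snap('top','t3');o=robot.get_obs();print(o['position'],o['ft_force'],RR.T@(tip(o)-[.657,.1145,.268]),proj(a,tip(o)),proj(a,tip(o,(.168,0,.011))),proj(c,tip(o)))
A=np.zeros((600,800,3),np.uint8)
A[:300]=cv2.resize(a['image'][185:230,200:320],(800,300),interpolation=cv2.INTER_CUBIC);A[300:]=cv2.resize(c['image'][158:203,165:285],(800,300),interpolation=cv2.INTER_CUBIC)
cv2.imwrite('pics/c3.png',A[:,:,::-1])
E
```

```text
[0.48983731 0.10349523 0.24148804] [ 0.07415264 -0.47506501 -0.96469817] [ 0.00149798 -0.00272168  0.01124914] [246.7 201.7] [251.  189.8] [224.8 176.8]
```

View pics/c3.png

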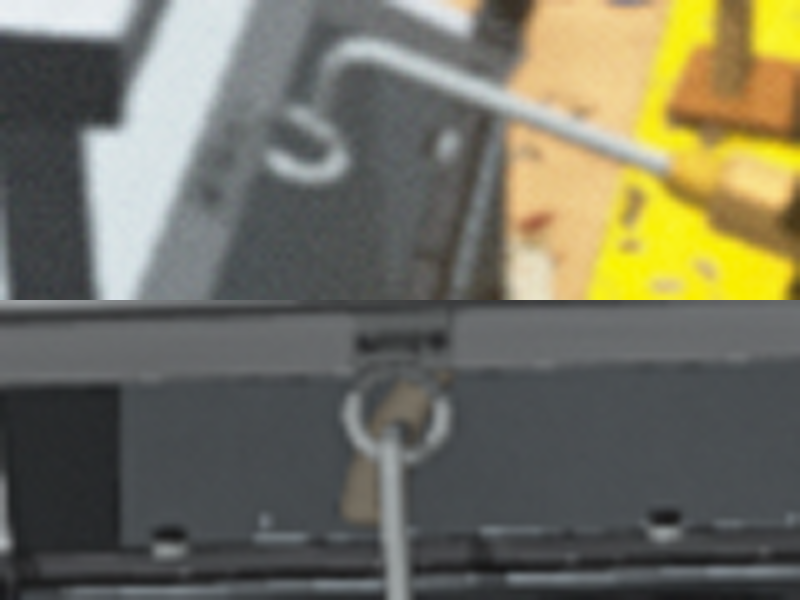

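The prong tip sits over the middle of the ring, about 2.5 mm to its right. I'll shift left and lower it along the ring normal.

Request:
send_rows(increments=[0,0,0,0.1,0.25,-0.2,0,0,0,0,0.15,0,-0.3,0,0,0,0,0.15,0,-0.3,0,0,0,0,0.15,0,-0.3,0,0,0,0,0.1,0,-0.2,0,0,0,0,0,0,0,0])

```text
time: 7.23
position: [0.4964, 0.1065, 0.2276]
tool_rot: [-0.025, 0.985, 0.006, 0.173]
ft_force: [-0.0, 0.6, -1.5]
grip_width: 0.0215
grip_force: 50.0
```

```bash
python3 - <<'E'
from h import *
o=robot.get_obs();print(o['position'],o['ft_force'],o['moment'],RR.T@(tip(o)-[.657,.1145,.268]))
E
```

```text
[0.49643195 0.10647915 0.22760936] [-0.02678362  0.56169052 -1.4711802 ] [ 0.02807493  0.29350785 -0.04261988] [ 1.70792557e-03  2.24953127e-05 -4.37413532e-03]
```

Request:
send_rows(increments=[0,0,0,0.15,0,-0.35,0,0,0,0,0.15,0,-0.35,0,0,0,0,0.15,0,-0.35,0,0,0,0,0.15,0,-0.3,0,0,0,0,0,0,0,0,0,0,0,0,0,0,0])

```text
time: 7.73
position: [0.5024, 0.1064, 0.2143]
tool_rot: [-0.025, 0.985, 0.006, 0.173]
ft_force: [0.6, -0.1, -1.5]
grip_width: 0.0215
grip_force: 50.0
```

```bash
python3 - <<'E'
from h import *
a=snap('side','s4');o=robot.get_obs();print(o['time'],o['position'],o['ft_force'],o['moment'],RR.T@(tip(o)-[.657,.1145,.268]))
cv2.imwrite('pics/c4.png',cv2.resize(a['image'][185:230,200:280,::-1],(800,450),interpolation=cv2.INTER_CUBIC))
E
```

```text
7.7833 [0.50247434 0.1064249  0.21454359] [-0.19816645 -1.26670894 -1.97327671] [ 0.06253771  0.25594252 -0.00553181] [ 0.00167398 -0.00037972 -0.01865966]
```

View pics/c4.png

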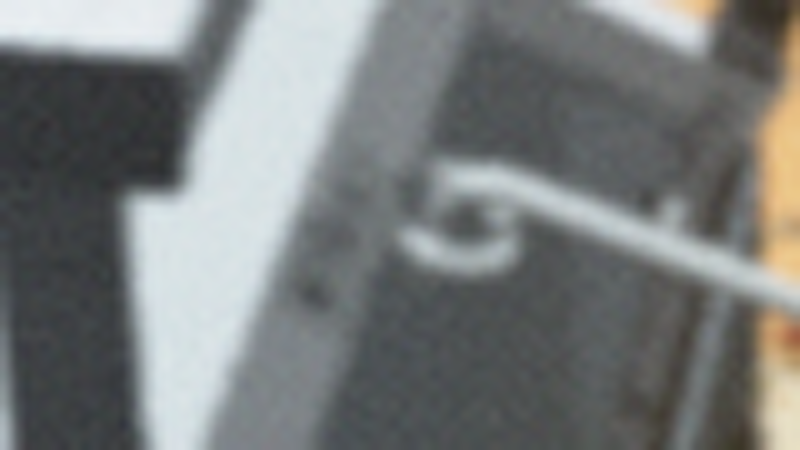

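The hook stands in the ring with no contact force. Next I'll take up the slack and start drawing along the slope.

Request:
send_rows(increments=[0,0,0,-0.18,-0.01,-0.085,0,0,0,0,-0.18,-0.01,-0.085,0,0,0,0,-0.18,-0.01,-0.085,0,0,0,0,-0.18,-0.01,-0.085,0,0,0,0,-0.18,-0.01,-0.085,0,0,0,0,-0.18,-0.01,-0.085,0,0,0,0,-0.18,-0.01,-0.085,0,0,0,0,-0.18,-0.01,-0.085,0,0,0,0,-0.18,-0.01,-0.085,0,0,0,0,0,0,0,0])

```text
time: 8.62
position: [0.4861, 0.1055, 0.207]
tool_rot: [-0.025, 0.985, 0.006, 0.173]
ft_force: [2.6, 0.7, -0.0]
grip_width: 0.0214
grip_force: 50.0
```

```bash
cat >> h.py <<'E'
def st():
    o=robot.get_obs();f=np.array(o['ft_force']);print(round(o['time'],2),'tip@ring0',(RR.T@(tip(o)-[.657,.1145,.268])).round(4),'F ring axes',(RR.T@f).round(1),'mom',np.round(o['moment'],2),'wr',o['grip_width'])
E
python3 -c "from h import *;st()"
```

```text
8.62 tip@ring0 [-0.0164 -0.0004 -0.0185] F ring axes [ 2.4  0.6 -1.2] mom [ 0.05 -0.27  0.02] wr 0.021350581367605318
```

Request:
send_rows(increments=[0,0,0,-0.18,-0.01,-0.085,0,0,0,0,-0.18,-0.01,-0.085,0,0,0,0,-0.18,-0.01,-0.085,0,0,0,0,-0.18,-0.01,-0.085,0,0,0,0,0,0,0,0])

```text
time: 9.03
position: [0.4783, 0.1052, 0.2033]
tool_rot: [-0.025, 0.985, 0.006, 0.173]
ft_force: [1.9, 0.6, -0.6]
grip_width: 0.0215
grip_force: 50.0
```

Request:
send_rows(increments=[0,0,0,-0.09,-0.005,-0.042,0,0,0,0,-0.09,-0.005,-0.042,0,0,0,0,-0.09,-0.005,-0.042,0,0,0,0,-0.09,-0.005,-0.042,0,0,0,0,0,0,0,0])

```text
time: 9.45
position: [0.4752, 0.1049, 0.2018]
tool_rot: [-0.025, 0.985, 0.006, 0.173]
ft_force: [2.3, 0.1, 0.2]
grip_width: 0.0215
grip_force: 50.0
```

```bash
python3 -c "from h import *;st()"
```

```text
9.45 tip@ring0 [-0.0285 -0.0004 -0.0187] F ring axes [ 2.2 -0.  -0.8] mom [ 0.03 -0.24  0.03] wr 0.02152307691337532
```

Request:
send_rows(increments=[0,0,0,-0.09,-0.005,-0.042,0,0,0,0,-0.09,-0.005,-0.042,0,0,0,0,-0.09,-0.005,-0.042,0,0,0,0,-0.09,-0.005,-0.042,0,0,0,0,0,0,0,0])

```text
time: 9.87
position: [0.4715, 0.1048, 0.2001]
tool_rot: [-0.025, 0.985, 0.006, 0.173]
ft_force: [2.9, -0.4, -0.5]
grip_width: 0.0211
grip_force: 50.0
```

Request:
send_rows(increments=[0,0,0,-0.09,-0.005,-0.042,0,0,0,0,-0.09,-0.005,-0.042,0,0,0,0,-0.09,-0.005,-0.042,0,0,0,0,-0.09,-0.005,-0.042,0,0,0,0,0,0,0,0])

```text
time: 10.28
position: [0.4679, 0.1045, 0.1984]
tool_rot: [-0.025, 0.985, 0.006, 0.173]
ft_force: [1.9, -0.4, -0.5]
grip_width: 0.0216
grip_force: 50.0
```

Request:
send_rows(increments=[0,0,0,-0.09,-0.005,-0.042,0,0,0,0,-0.09,-0.005,-0.042,0,0,0,0,-0.09,-0.005,-0.042,0,0,0,0,-0.09,-0.005,-0.042,0,0,0,0,0,0,0,0])

```text
time: 10.7
position: [0.4643, 0.1044, 0.1968]
tool_rot: [-0.025, 0.985, 0.006, 0.173]
ft_force: [1.7, 0.4, -0.3]
grip_width: 0.0212
grip_force: 50.0
```

Request:
send_rows(increments=[0,0,0,-0.09,-0.005,-0.042,0,0,0,0,-0.09,-0.005,-0.042,0,0,0,0,-0.09,-0.005,-0.042,0,0,0,0,-0.09,-0.005,-0.042,0,0,0,0,0,0,0,0])

```text
time: 11.12
position: [0.4607, 0.1042, 0.1951]
tool_rot: [-0.025, 0.985, 0.006, 0.173]
ft_force: [3.0, -0.2, -0.2]
grip_width: 0.0216
grip_force: 50.0
```

Request:
send_rows(increments=[0,0,0,-0.09,-0.005,-0.042,0,0,0,0,-0.09,-0.005,-0.042,0,0,0,0,-0.09,-0.005,-0.042,0,0,0,0,-0.09,-0.005,-0.042,0,0,0,0,0,0,0,0])

```text
time: 11.53
position: [0.4571, 0.104, 0.1934]
tool_rot: [-0.025, 0.985, 0.006, 0.173]
ft_force: [2.9, -0.8, 0.5]
grip_width: 0.0213
grip_force: 50.0
```

Request:
send_rows(increments=[0,0,0,-0.09,-0.005,-0.042,0,0,0,0,-0.09,-0.005,-0.042,0,0,0,0,-0.09,-0.005,-0.042,0,0,0,0,-0.09,-0.005,-0.042,0,0,0,0,0,0,0,0])

```text
time: 11.95
position: [0.4534, 0.1038, 0.1917]
tool_rot: [-0.025, 0.985, 0.006, 0.173]
ft_force: [2.4, 0.9, -0.2]
grip_width: 0.0213
grip_force: 50.0
```

Request:
send_rows(increments=[0,0,0,-0.09,-0.005,-0.042,0,0,0,0,-0.09,-0.005,-0.042,0,0,0,0,-0.09,-0.005,-0.042,0,0,0,0,-0.09,-0.005,-0.042,0,0,0,0,0,0,0,0])

```text
time: 12.37
position: [0.4499, 0.1036, 0.19]
tool_rot: [-0.025, 0.985, 0.006, 0.173]
ft_force: [2.1, 0.3, -0.3]
grip_width: 0.0218
grip_force: 50.0
```

Request:
send_rows(increments=[0,0,0,-0.09,-0.005,-0.042,0,0,0,0,-0.09,-0.005,-0.042,0,0,0,0,-0.09,-0.005,-0.042,0,0,0,0,-0.09,-0.005,-0.042,0,0,0,0,0,0,0,0])

```text
time: 12.78
position: [0.4462, 0.1034, 0.1883]
tool_rot: [-0.025, 0.985, 0.006, 0.173]
ft_force: [2.6, 0.2, -0.3]
grip_width: 0.0218
grip_force: 50.0
```

Request:
send_rows(increments=[0,0,0,-0.09,-0.005,-0.042,0,0,0,0,-0.09,-0.005,-0.042,0,0,0,0,-0.09,-0.005,-0.042,0,0,0,0,-0.09,-0.005,-0.042,0,0,0,0,0,0,0,0])

```text
time: 13.2
position: [0.4446, 0.103, 0.1875]
tool_rot: [-0.025, 0.984, 0.005, 0.175]
ft_force: [5.6, 0.6, -1.3]
grip_width: 0.0214
grip_force: 50.0
```

```bash
python3 - <<'E'
from h import *
st();o=robot.get_obs();print(np.round(o['q'],3),np.round(o['joint_torque'],2))
robot.camera('side');st();robot.camera('side');st()
E
```

```text
13.2 tip@ring0 [-0.0622 -0.0006 -0.0181] F ring axes [ 4.5  0.3 -3.6] mom [ 0.12 -0.61  0.15] wr 0.021410792812416854
[-0.04   0.29   2.139  0.093  0.364 -1.743] [ 1.200e-01 -2.521e+01 -7.150e+00 -1.000e-02  2.200e-01  7.000e-02]
13.25 tip@ring0 [-0.0622 -0.0006 -0.0181] F ring axes [ 5.  -0.1 -1.2] mom [ 0.08 -0.54  0.07] wr 0.021396168470595885
13.3 tip@ring0 [-0.0622 -0.0006 -0.0181] F ring axes [ 4.7  0.4 -2.2] mom [ 0.12 -0.55  0.12] wr 0.021730473682335643
```

Request:
send_rows(increments=[0,0,0,-0.09,-0.005,-0.042,0,0,0,0,-0.09,-0.005,-0.042,0,0,0,0,0,0,0,0])

```text
time: 13.55
position: [0.4439, 0.1029, 0.1871]
tool_rot: [-0.025, 0.984, 0.005, 0.176]
ft_force: [7.1, 1.2, 0.5]
grip_width: 0.0215
grip_force: 50.0
```

```bash
python3 - <<'E'
from h import *
for i in range(3):
    st();robot.camera('side')
o=robot.get_obs();print(o['position'],o['tool_rot'],np.round(o['q'],3),np.round(o['joint_torque'],2))
E
```

```text
13.55 tip@ring0 [-0.0629 -0.0007 -0.0177] F ring axes [ 6.7  0.8 -2.6] mom [ 0.17 -0.76  0.18] wr 0.021544253300326457
13.6 tip@ring0 [-0.0629 -0.0007 -0.0177] F ring axes [ 5.8  0.8 -2.7] mom [ 0.16 -0.74  0.17] wr 0.02177310041623543
13.65 tip@ring0 [-0.0629 -0.0007 -0.0177] F ring axes [ 5.4  0.8 -2.4] mom [ 0.15 -0.73  0.16] wr 0.021597445699673475
[0.44386299 0.10287694 0.18709544] [-0.02477281  0.98404647  0.00530767  0.17609848] [-0.041  0.29   2.142  0.095  0.358 -1.745] [  0.11 -25.03  -6.28  -0.03   0.56   0.1 ]
```

Request:
send_rows(increments=[0,0,0,-0.09,-0.005,-0.042,0,0,0,0,-0.09,-0.005,-0.042,0,0,0,0,-0.09,-0.005,-0.042,0,0,0,0,-0.09,-0.005,-0.042,0,0,0,0,0,0,0,0])

```text
time: 14.12
position: [0.4425, 0.1025, 0.1863]
tool_rot: [-0.025, 0.984, 0.005, 0.179]
ft_force: [9.4, 1.6, 0.2]
grip_width: 0.0214
grip_force: 50.0
```

```bash
python3 - <<'E'
from h import *
for i in range(3):
    st();robot.camera('side')
E
```

```text
14.12 tip@ring0 [-0.0643 -0.0009 -0.017 ] F ring axes [ 8.7  1.1 -3.9] mom [ 0.2  -1.13  0.26] wr 0.021371706265773855
14.17 tip@ring0 [-0.0644 -0.0009 -0.0171] F ring axes [ 8.9  1.2 -4. ] mom [ 0.18 -1.11  0.21] wr 0.02152821246243011
14.22 tip@ring0 [-0.0643 -0.0009 -0.0171] F ring axes [ 9.2  1.7 -4.4] mom [ 0.21 -1.02  0.22] wr 0.021904757908769088
```

Request:
send_rows(increments=[0,0,0,-0.09,-0.005,-0.042,0,0,0,0,-0.09,-0.005,-0.042,0,0,0,0,-0.09,-0.005,-0.042,0,0,0,0,0,0,0,0,0,0,0,0,0,0,0])

```text
time: 14.68
position: [0.4415, 0.1022, 0.1858]
tool_rot: [-0.025, 0.983, 0.005, 0.18]
ft_force: [11.6, 1.9, -0.4]
grip_width: 0.0217
grip_force: 50.0
```

```bash
python3 - <<'E'
from h import *
for i in range(4):
    st();robot.camera('side')
E
```

```text
14.68 tip@ring0 [-0.0654 -0.0011 -0.0165] F ring axes [10.4  1.2 -5.3] mom [ 0.31 -1.38  0.29] wr 0.021651798787220664
14.73 tip@ring0 [-0.0654 -0.0011 -0.0165] F ring axes [11.2  1.6 -3.8] mom [ 0.27 -1.39  0.4 ] wr 0.02160207272901368
14.78 tip@ring0 [-0.0654 -0.0011 -0.0165] F ring axes [11.4  1.  -5.1] mom [ 0.24 -1.44  0.3 ] wr 0.021550619239710026
14.83 tip@ring0 [-0.0654 -0.0011 -0.0165] F ring axes [10.9  1.3 -4.7] mom [ 0.28 -1.39  0.27] wr 0.02162696954700202
```

Pull is about 12 N, with the buffers about 3.5 mm in. Now I'll relax it and free the prong.

Request:
send_rows(increments=[0,0,0,0.09,0.005,0.042,0,0,0,0,0.09,0.005,0.042,0,0,0,0,0.09,0.005,0.042,0,0,0,0,0.09,0.005,0.042,0,0,0,0,0.09,0.005,0.042,0,0,0,0,0.09,0.005,0.042,0,0,0,0,0.09,0.005,0.042,0,0,0,0,0.09,0.005,0.042,0,0,0,0,0.09,0.005,0.042,0,0,0,0,0.09,0.005,0.042,0,0,0,0,0,0,0,0])

```text
time: 15.8
position: [0.4427, 0.1033, 0.1867]
tool_rot: [-0.025, 0.985, 0.006, 0.172]
ft_force: [0.7, -0.2, -1.5]
grip_width: 0.0215
grip_force: 50.0
```

```bash
python3 - <<'E'
from h import *
for i in range(3):
    st();robot.camera('side')
print(robot.get_obs()['position'])
E
```

```text
15.8 tip@ring0 [-0.0645 -0.0003 -0.0191] F ring axes [-0.  -0.3 -1.6] mom [ 0.    0.04 -0.04] wr 0.02153208225657859
15.85 tip@ring0 [-0.0645 -0.0003 -0.0191] F ring axes [ 0.7 -0.9 -0.7] mom [-0.06  0.12  0.  ] wr 0.021495912862695737
15.9 tip@ring0 [-0.0644 -0.0003 -0.019 ] F ring axes [ 0.4 -0.3 -1.5] mom [ 0.05  0.13 -0.01] wr 0.021231726076762363
[0.44278737 0.10327672 0.1867092 ]
```

Request:
send_rows(increments=[0,0,0,0.09,0.005,0.042,0,0,0,0,0.09,0.005,0.042,0,0,0,0,0.09,0.005,0.042,0,0,0,0,0.09,0.005,0.042,0,0,0,0,0.09,0.005,0.042,0,0,0,0,0.09,0.005,0.042,0,0,0,0,0.09,0.005,0.042,0,0,0,0,0,0,0,0])

```text
time: 16.62
position: [0.4506, 0.1035, 0.1904]
tool_rot: [-0.025, 0.984, 0.006, 0.174]
ft_force: [-0.4, -0.5, -0.3]
grip_width: 0.0213
grip_force: 50.0
```

```bash
python3 - <<'E'
from h import *
for i in range(3):
    st();a=snap('side','s5')
cv2.imwrite('pics/c5.png',cv2.resize(a['image'][185:245,210:310,::-1],(800,480),interpolation=cv2.INTER_CUBIC))
E
```

```text
16.62 tip@ring0 [-0.0556 -0.0004 -0.0185] F ring axes [-0.6 -0.5 -0.1] mom [-0.03  0.28  0.03] wr 0.021282407547352337
16.67 tip@ring0 [-0.0558 -0.0004 -0.0186] F ring axes [-0.5 -0.2 -0.4] mom [ 0.02  0.27 -0.05] wr 0.021374177020621585
16.72 tip@ring0 [-0.056  -0.0004 -0.0186] F ring axes [-0.5  0.7  0.4] mom [0.03 0.28 0.01] wr 0.021518766471285346
```

View pics/c5.png

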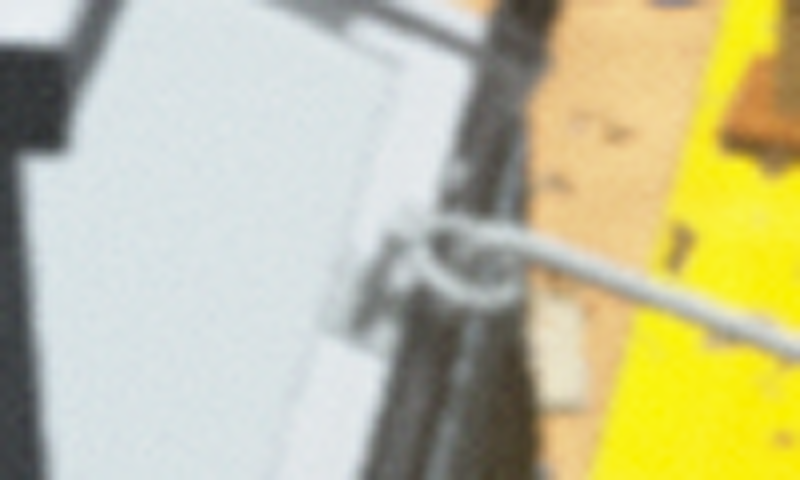

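The hook is centred in the ring with no load (moment back to the free value), so I'll lift it out.

Request:
send_rows(increments=[0,0,0,-0.1,0,0.2,0,0,0,0,-0.12,0,0.27,0,0,0,0,-0.12,0,0.27,0,0,0,0,-0.12,0,0.27,0,0,0,0,-0.12,0,0.27,0,0,0,0,-0.12,0,0.27,0,0,0,0,-0.12,0,0.27,0,0,0,0,-0.12,0,0.27,0,0,0,0,-0.12,0,0.27,0,0,0,0,-0.12,0,0.27,0,0,0,0,-0.12,0,0.27,0,0,0,0,-0.15,0,0.5,0,0,0,0,0,0,1.5,0,0,0,0,0,0,1.5,0,0,0,0,0,0,0,0])

```text
time: 18.02
position: [0.4377, 0.1035, 0.257]
tool_rot: [-0.025, 0.984, 0.005, 0.177]
ft_force: [1.5, -0.3, -1.2]
grip_width: 0.0217
grip_force: 50.0
```

```bash
python3 - <<'E'
from h import *
st();o=robot.get_obs();print(o['position'],o['tool_rot'])
E
```

```text
18.02 tip@ring0 [-0.0389  0.0003  0.0484] F ring axes [ 0.8 -0.4 -1.7] mom [0.02 0.24 0.03] wr 0.021655905378780108
[0.43770667 0.10352757 0.25702439] [-0.02482671  0.98396563  0.00538347  0.17653976]
```

Request:
send_rows(increments=[0,0,0,0,-3.6,0.1,0,0,0,0,0,-3.6,0.1,0,0,0,0,0,-3.6,0.1,0,0,0,0,0,-3.6,0.1,0,0,0,0,0,-3.6,0.1,0,0,0,0,0,-3.6,0.1,0,0,0,0,0,-3.6,0.1,0,0,0,0,0,-3.6,0.1,0,0,0,0,0,-3.6,0.1,0,-0.005,0.088,0,0,-3,0,0,-0.005,0.088,0,0,-3,0,0,-0.005,0.088,0,0,-3,0,0,-0.005,0.088,0,0,-3,0,0,0,0,-0.06,1.26,0,-1.5,0,0,0,-0.06,1.26,0,-1.5,0,0,0,-0.045,1.26,0,-1.5,0,0,0,0,0,-0.1,-1.5,0,0,0,0,0,0,0,0,0,0,0,0,0,0,0])

```text
time: 19.6
position: [0.4729, -0.3407, 0.2016]
tool_rot: [0.057, 0.998, 0.001, -0.003]
ft_force: [-0.2, 0.8, -1.5]
grip_width: 0.0214
grip_force: 50.0
```

```bash
python3 - <<'E'
from h import *
o=robot.get_obs();print(o['time'],o['position'],o['tool_rot'],tip(o),tip(o,(0,0,.011)))
c=snap('wrist','w6')
a=snap('side','s6')
P=pts(c);m=(abs(P[...,0]-.6)<.0)
T=snap('top','t6')
A=np.zeros((600,800,3),np.uint8)
A[:300,:400]=cv2.resize(c['image'],(400,300));A[:300,400:]=cv2.resize(a['image'][185:245,210:290],(400,300),interpolation=cv2.INTER_CUBIC);A[300:,:400]=cv2.resize(T['image'][130:220,150:270],(400,300),interpolation=cv2.INTER_CUBIC);A[300:,400:]=cv2.resize(a['image'][130:220,270:390],(400,300),interpolation=cv2.INTER_CUBIC)
cv2.imwrite('pics/c6.png',A[:,:,::-1])
E
```

```text
19.6 [ 0.47288312 -0.34069453  0.20164604] [ 0.05723972  0.99835394  0.00144152 -0.00330827] [ 0.6386499  -0.35971113  0.17951588] [ 0.47295397 -0.34073035  0.21264575]
```

View pics/c6.png

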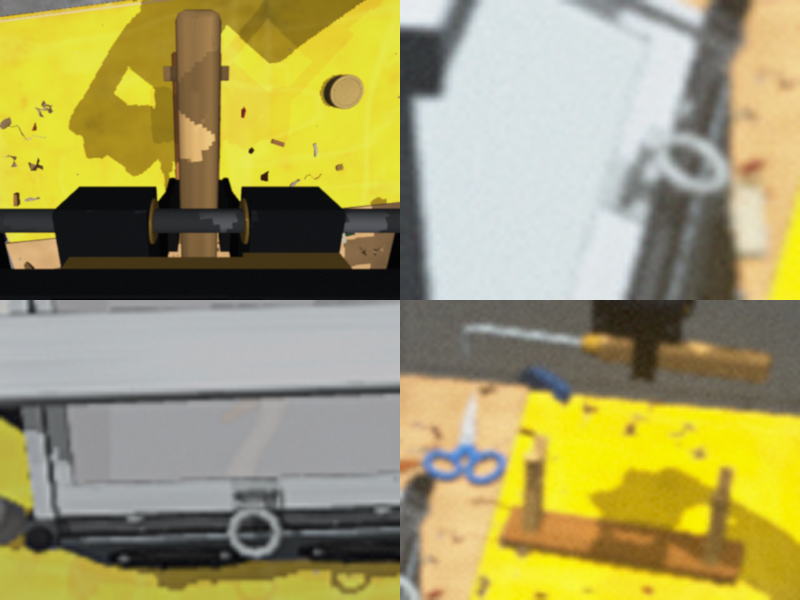

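The sash sits on the bar, with its ring at crop (255,533), and the rod hangs level above its rest. I'll lower it to the pick pose.

Request:
send_rows(increments=[0,0.006,0.002,0.26,-0.13,-2,0,0,0,0,0,0,-3,0,0,0,0,0,0,-3,0,0,0,0,0,0,-2,0,0,0,0,0,0,-1.5,0,0,0,0,0,0,-1,0,0,0,0,0,0,-0.8,0,0,0,0,0,0,-0.6,0,0,0,0,0,0,0,0,0,0,0,0,0,0,0])

```text
time: 20.58
position: [0.4765, -0.3432, 0.0648]
tool_rot: [0.056, 0.998, -0.0, -0.005]
ft_force: [-0.5, -1.1, -0.8]
grip_width: 0.0218
grip_force: 50.0
```

```bash
python3 - <<'E'
from h import *
o=robot.get_obs();print(o['position'],o['tool_rot'],o['ft_force'],o['moment'])
E
```

```text
[ 0.47653521 -0.34316508  0.06480058] [ 5.64051227e-02  9.98397505e-01 -3.72222365e-04 -4.55463747e-03] [-0.51307589 -1.05854484 -0.77804049] [-0.00352316 -0.0486981   0.01835079]
```

Request:
send_rows(increments=[0,-0.009,0,-0.05,0.1,-0.2,0,0,0,0,0,0,-0.25,0,0,0,0,0,0,-0.2,0,0,0,0,0,0,-0.05,0,0,0,0,0,0,0,0,0,0,0,0,0,0,0])

```text
time: 21.08
position: [0.4758, -0.3418, 0.0572]
tool_rot: [0.056, 0.998, 0.0, -0.0]
ft_force: [-0.6, 0.4, -1.6]
grip_width: 0.0217
grip_force: 50.0
```

Request:
send_rows(increments=[0,0,0,0,0,0,0.3,0,0,0,0,0,0,0.5,0,0,0,0,0,0,0.8,0,0,0,0,0,0,0.8,0,0,0,0,0,0,0.8,0,0,0,0,0,0,0.8,0,0,0,0,0,0,0.8,0,0,0,0,0,0,0.8,0,0,0,0,0,0,0.8,0,0,0,0,0,0,0.8])

```text
time: 21.92
position: [0.4757, -0.3418, 0.0572]
tool_rot: [0.056, 0.998, 0.0, -0.001]
ft_force: [-0.7, 0.6, 0.1]
grip_width: 0.0685
grip_force: 0.0
```

Request:
send_rows(increments=[0,0,0,0,0,1,0.8,0,0,0,0,0,3,0.8,0,0,0,0,0,3,0.8,0,0,0,0,0,3.5,0.8,0,0,0,0,0,3.5,0.8,0,0,0,-3,0,1,0.8,0,0,0,0,0,0,0.8,0,0,0,0,0,0,0.8])

```text
time: 22.58
position: [0.4451, -0.3418, 0.2089]
tool_rot: [0.057, 0.998, -0.0, 0.0]
ft_force: [0.1, 0.4, -0.6]
grip_width: 0.0697
grip_force: 0.0
```

```bash
python3 - <<'E'
from h import *
c=snap('wrist','w7');a=snap('side','s7');o=robot.get_obs();print(o['time'],o['position'],o['ft_force'],o['grip_width'])
W=pts(c);m=(W[...,2]>.06)&(W[...,2]<.088)&(abs(W[...,1]+.34)<.06);P=W[m];print(P[:,0].min())
for x0 in np.arange(.42,.62,.04):
    q=P[(P[:,0]>x0)&(P[:,0]<x0+.02)]
    if len(q)>5: print(x0.round(2),np.median(q,0).round(4))
T=snap('top','t7');i0=np.load('pics/t6.npz')
A=np.zeros((300,800,3),np.uint8);A[:,:400]=cv2.resize(T['image'][130:310,140:430],(400,300));A[:,400:]=cv2.resize(a['image'][130:310,200:400],(400,300))
cv2.imwrite('pics/c7.png',A[:,:,::-1])
E
```

```text
22.6833 [ 0.44569363 -0.34153494  0.20708759] [-0.26617454  0.52362612 -0.37863106] 0.06952875388207932
0.3686625205188506
0.42 [ 0.4296 -0.3352  0.0793]
0.46 [ 0.4699 -0.3397  0.0793]
0.5 [ 0.5085 -0.3436  0.0791]
0.54 [ 0.5591 -0.3625  0.0798]
0.58 [ 0.5885 -0.3522  0.0708]
```

View pics/c7.png

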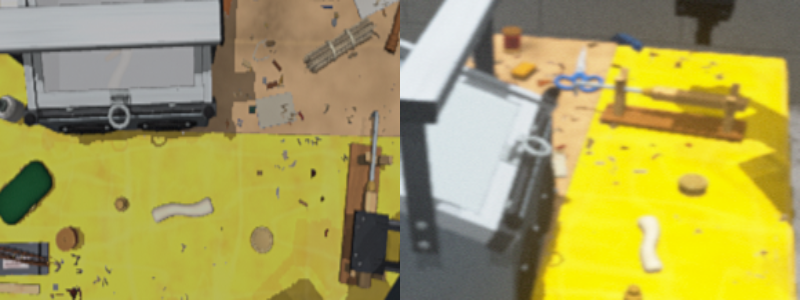

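The rod lies in both forks as found, at the same height and line to within 1 mm. The sash is down and the bystanders are where they were. I'll hand in.

```bash
python3 -c "
from rig import robot
print(robot.hand_in())"
```

```text
the job is handed in; nothing more can be done
None
```

I drew the sash down onto the stop bar with a pull of about 12 N and estimate the buffers were about 3.5 mm in under that pull. After unhooking I only checked by eye that the sash stayed on them. The rod is back in its rest and the job was handed in at about 23 s, with no verdict shown.

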